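# Safety check of a guarded tube mixer: emergency stop, then guard at its trip mark

## Task

Do the start-of-shift safety check on the tube roller mixer: first press the red mushroom head of the emergency stop down until it latches, then twist it clockwise until it releases and comes back up, because the guard switch can only be tested with the stop reset. Then take the black lift bar of the clear guard and swing the guard up until its red pointer stands over the green index block on the quadrant, and finish while still holding the guard there, steady, for the switch to be read; it has no stay and would fall shut. Leave the index block and the other things on the bench where they are.

Things in the scene. Friction and masses are not known exactly. Their poses are not given: they have to be found in the camera images.
- estop_top (a point): centre of the domed top of the red mushroom head of the emergency stop: 40 mm across, side wall from 5 to 16 mm below this point, underside 18 mm below, 21 mm stem. It stands on a fixed yellow-topped grey box 72 x 72 x 52 mm; this point is 88 mm above the bench while up, 81 mm latched down. Its x, y are the axis of turning
- estop (a joint): downward travel of the mushroom head in m: 0 up, 0.007 fully down (hard stop). Pressing takes 3 to 4 N at first, then less; past about half way it snaps down and stays latched. A spring brings it up again when the head has been turned
- estop_turn (a joint): turn of the mushroom head in rad, clockwise seen from above, 0 at rest, hard stop at 0.85. From about 0.57 on the latch lets go, and the head springs up 7 mm as soon as nothing holds it down (fingers gripping it do). Takes under 0.4 N m; let go, it turns slowly back to 0 in about 2 s
- guard (a joint): angle of the clear guard flap in rad: 0 closed and level, grows as the front edge is lifted, stop at 1.35. It is hinged along its rear edge, weighs about 0.3 kg and falls shut from any angle when let go
- guard_hinge (a point): point on the hinge line of the guard, level with the middle of the lift bar; its axes: x away from the guard's front (level, from the bar towards the hinge), y along the hinge line, z up. Height 104 mm above the bench. Fixed to the mixer
- guard_bar (a point): middle of the guard's black lift bar: round, 12 mm thick, 84 mm long, parallel to the hinge line, carried at both ends by steel brackets. Its axis is 175 mm in front of the hinge line and 22 mm above the guard's plane (126 mm above the bench when shut); the guard's frame ends 28 mm behind it, lower. The point turns with the guard: y along the bar, z up when shut
- guard_pointer (a point): tip of the red pointer on the right-hand side of the guard, 127 mm from the hinge line; it moves with the guard along the quadrant
- index_mark (a point): point over the middle of the green index block (16 mm long along the arc, 22 mm wide) clamped on the rim of the graduated aluminium quadrant right of the guard, 127 mm from the hinge line like the pointer: the guard is at the mark when the red pointer is at this point
- index (a joint): the guard angle in rad at which the green index block is clamped, between 0.5 and 0.95; it differs from day to day and must not be shifted (the clamp is stiff)
- mixer: the tube roller mixer, fixed: white housing 200 mm deep, 200 mm wide with quadrant, 92 mm high, rollers and sample tubes under the clear guard, display and green rocker on its front; origin under its middle, x from its front to its back, y to its left. The quadrant on the right-hand side (101 mm right of the origin) reaches 220 mm high
- timer: white bench timer 58 x 70 x 20 mm, bystander; origin under its centre
- tube_rack: blue empty tube rack 59 x 154 x 62 mm, bystander; origin under its centre
- marker: white marker pen with a black cap 135 mm long, bystander
- weigh_dish: steel weighing dish 73 mm across, 28 mm high, bystander
- forceps: steel forceps 127 mm long, bystander
Not all that is in view belongs to the job. There is more than one size of the part that bears estop_top; the job needs the larger.

How it is judged:
By the outcome, as a careful person would: the job done as asked, in the order asked, and still so for the second after the job is handed in, while the arm keeps its last pose, push and grip.
It also fails if it takes over 64 s, if anything falls off the work surface, if the arm or the gripper's body presses on something with over 40 N, if the wrist force passes 120 N, or if a joint passes its speed limit or range.

## Robot

A 6-joint arm with a two-finger parallel gripper is mounted at the origin on a cart in front of the work surface, level with it; the furniture and walls round the work are solid. World frame = base frame: x ahead of the robot, y to its left, z up, the work surface at z = 0. Lengths are in mm, angles in rad, forces in N, time in s.
With the tool pointing down it reaches from about 350 to 875 mm from the base axis. Payload 4.2 kg.
Tool frame: the origin (TCP) lies midway between the tips of the shut fingers; the grasp point (between the pads) lies 19 mm behind it (arm.hold_point_z is the distance from the TCP to the grasp point, in mm); z points along the fingers, y is the line along which they close (so a half turn about z gives the same grasp; the last joint's range is limited). The gripper opens to 85 mm and grips with 20 to 120 N. Pads are 22 mm wide; open, the fingers measure 114 mm over their backs; the gripper's body (76 mm by 85 mm) begins 54 mm behind the grasp point. The pads swing forward as they close: fully open they stand 13 mm farther back than shut.
Start: joints at [1.473, 0.385, 0.008, 0, -1.194, -0.259], TCP at [218.266, 585.627, 209.612] pointing down, gripper open.
Joint ranges: [-3.14, 3.14], [-1.21, 2.06], [-1.07, 1.41], [-3.16, 2.05], [-2.99, -0.16], [-3.1, 3.1]. Speed limits (rad/s): [2.79, 2.79, 3.14, 3.14, 3.14, 3.14].

## Interface

Orientations are given as a unit quaternion [x, y, z, w].
In Python, from bench import arm, vision gives the robot as it stands. The module is installed in compiled form; this text tells all that it offers.
- The arm moves only by the tool servo_tool, never from a script. Its argument "plan" is a list of rows, each a list of 7 numbers: the shift along the world's x, y, z each as a share of 300 mm, from -1 to 1, then the turn, a rotation vector about the world's x, y, z each as a share of 2 rad, from -1 to 1, then the opening, from 0 (shut) to 1 (fully open). A call has 1 to 20 rows; each row shifts and turns the commanded pose from where the row before left it; what a row does not reach is not made up. A row lasts 1/8 s, in which the tool goes at most 62.5 mm and 10.7 degrees, less where a joint would pass 70% of its speed; a pose out of reach is approached as far as the arm can. A call with a number of a shift or a turn outside -1 to 1 is refused whole. A call with a gripper value outside its range is refused whole. The fingers move at their own pace and stop on an object; the grip force is fixed at half the most. Time passes only in rows, so rows that do not move let the fingers close. It gives the time, the measured TCP pose, the force, the opening and the grip force at its end, in the units of the state.
- arm.read_state(): the state, without advancing time (a new reading comes with each control period).
- vision.get_image(name): name is "side" or "top" or "wrist"; returns a dict with "image" (420x560x3 uint8, red, green, blue), "z_map" (420x560 float32, mm along the optical axis (not along the pixel's ray), 0 where there is no reading), "K" (3x3 intrinsics, pixels), "world_to_cam" (4x4, takes a point from world to camera coordinates); the wrist camera has in their place "mount" (4x4, takes a point from camera to tool coordinates, whose origin is the TCP and whose axes are the flange's). Camera axes: x right, y down, z forward; pixel columns grow to the right and rows downward; lengths in mm; the calibration is good to about 2 mm. The wrist camera is an equidistant fisheye: a pixel r from the principal point sees the ray r / f radians off the axis. A picture is of the moment at which its call begins: read the wrist's pose just before it.
- arm.job_done(): hands the job in; it is judged then, once.
The state is a dict: "clock": time; "joints": joint angles; "joint_vel": joint speeds; "joint_efforts": joint torques, N m; "position": TCP position; "ee_rot": TCP orientation; "contact_force": force on the tool from outside, world axes, zero at the start; "wrist_torque": the same for the moment, N m; "gripper_width": finger opening in mm; "grasp_force": force on a finger pad.
Only numpy, scipy, OpenCV 4.12 (cv2) and the standard library are available. Lean on these libraries where they do the work, as an engineer would, in place of code of your own. Each camera call takes 0.05 s, during which the arm holds its last target. There are 200 camera calls.

## Working session

There is one attempt and no reset: what is moved stays moved. The work goes in short steps, Python scripts to look and compute and a tool call to move; the robot and the scene stay as the last step left them, time stands still between calls to the robot, and variables do not carry over. Pictures are saved under pics/ and viewed, at most 10 in all, crops included, and the job is handed in when it is done.

Besides the shell and the picture viewer there is one more tool, called after "Call:" as name(argument=value, ...) on one line, values as JSON. servo_tool: Moves the arm, as the interface text tells. Its arguments: {"type":"object","properties":{"plan":{"type":"array"}},"required":["plan"]}

```bash
mkdir -p pics; cat > h.py <<'E'
import numpy as np, cv2
from bench import arm, vision
def cloud(d):
    z=d["z_map"]; v,u=np.indices(z.shape); K=d["K"]
    P=np.stack([(u-K[0,2])/K[0,0]*z,(v-K[1,2])/K[1,1]*z,z,np.ones_like(z)],-1)
    W=P@np.linalg.inv(d["world_to_cam"]).T
    W=W[...,:3]; W[z<=0]=np.nan
    return W
E
python3 - <<'E'
from h import *
for n in("top","side"):
    d=vision.get_image(n); cv2.imwrite(f"pics/{n}0.png",d["image"][...,::-1]); np.savez(f"{n}0.npz",**d)
    print(n,d["K"][0],np.linalg.inv(d["world_to_cam"]).round(2))
s=arm.read_state();print(s)
E
```

```text
top [387.64026486   0.         278.31797027] [[ 1.00000e-02 -9.90000e-01  1.10000e-01  4.12060e+02]
 [-1.00000e+00 -2.00000e-02 -2.00000e-02  1.82850e+02]
 [ 2.00000e-02 -1.10000e-01 -9.90000e-01  1.47051e+03]
 [ 0.00000e+00  0.00000e+00  0.00000e+00  1.00000e+00]]
side [523.9235182    0.         287.96338446] [[-9.40000e-01 -2.10000e-01  2.70000e-01  1.63800e+02]
 [-3.40000e-01  6.30000e-01 -7.00000e-01  1.21830e+03]
 [-2.00000e-02 -7.50000e-01 -6.60000e-01  1.09362e+03]
 [ 0.00000e+00  0.00000e+00  0.00000e+00  1.00000e+00]]
{'clock': 0.1, 'joints': array([ 1.47262005e+00,  3.85482480e-01,  6.77103177e-03, -4.22479828e-04,
       -1.19402007e+00, -2.58606599e-01]), 'joint_vel': array([-0.00053813, -0.00248175,  0.00451121,  0.00156352,  0.00028137,
        0.00073554]), 'joint_efforts': array([-1.90388027e-04, -3.93318450e+01,  1.88929832e+01,  4.19787437e+00,
       -2.57752472e-03,  9.32815425e-06]), 'position': array([218.07700265, 585.11687211, 208.63452327]), 'ee_rot': array([ 9.84116092e-01, -1.77523355e-01, -1.18183200e-04,  9.80219021e-04]), 'contact_force': array([-0.69577573,  0.46864103, -0.09778841]), 'wrist_torque': array([0.06140717, 0.0195536 , 0.03458943]), 'grasp_force': 0.0, 'gripper_width': 85.71265760677332}
```

View pics/top0.png

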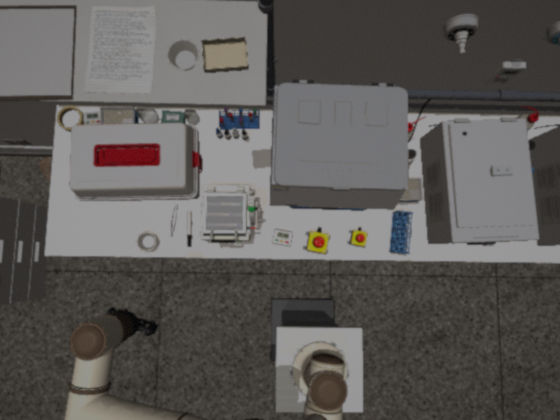

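View pics/side0.png

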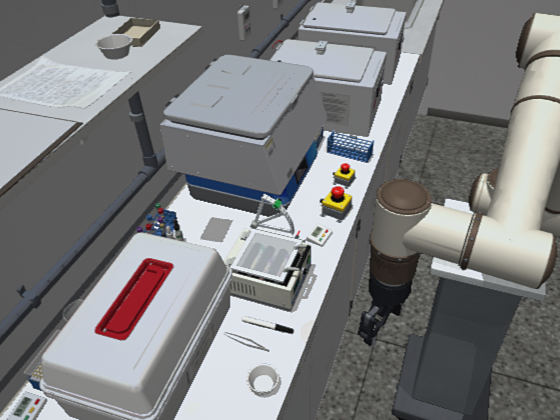

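Top view: candidates for the head are the left one on its yellow box at (318,242), the right one at (360,238), and red knobs far off at (410,128) and (533,117). The left one looks larger. The mixer is at (228,213) with the bar at about (223,236) and the green index at (252,209). In the side view the larger stop is at (337,192), the mixer at (270,262) and the index at (278,203). Next I'll measure them and check a close crop.

```bash
python3 - <<'E'
from h import *
out=[]
for n,box in(("top",(190,175,380,260)),("side",(220,150,370,320))):
    d=dict(np.load(f"{n}0.npz")); W=cloud(d); im=d["image"].astype(int)
    hsv=cv2.cvtColor(d["image"],cv2.COLOR_RGB2HSV)
    H,S,V=[hsv[...,i].astype(int) for i in range(3)]
    for name,m in(("red",((H<8)|(H>172))&(S>150)&(V>80)),("yel",(abs(H-28)<6)&(S>150)&(V>90)),("green",(abs(H-65)<18)&(S>110)&(V>50))):
        k,l,st,c=cv2.connectedComponentsWithStats(m.astype(np.uint8))
        for i in range(1,k):
            x,y,w,h,a=st[i]
            if a<3 or not(box[0]<c[i][0]<box[2] and box[1]<c[i][1]<box[3]):continue
            p=W[l==i]; p=p[~np.isnan(p[:,0])]
            print(n,name,c[i].round(0),w,h,a,"med",np.median(p,0).round(1),"min",p.min(0).round(0),"max",p.max(0).round(0))
    x0,y0,x1,y1=box
    out.append(cv2.resize(d["image"][y0:y1,x0:x1,::-1],(760,int(760*(y1-y0)/(x1-x0)))if n=="top" else (510,578),interpolation=cv2.INTER_CUBIC))
cv2.imwrite("pics/topc.png",out[0]);cv2.imwrite("pics/sidec.png",out[1])
E
```

```text
top red [360. 238.] 7 7 39 med [ 480.4 -139.5   65.3] min [ 469. -151.   59.] max [ 491. -128.   71.]
top red [318. 242.] 10 10 76 med [462.8  15.9  85.5] min [448.  -2.  74.] max [481.  30.  91.]
top yel [357. 238.] 15 15 119 med [ 478.2 -131.3   37.4] min [ 456. -165.    9.] max [ 508. -113.   67.]
top yel [317. 242.] 21 21 220 med [463.2  19.3  51.6] min [428. -21.  24.] max [502.  52.  60.]
top green [251. 208.] 7 4 24 med [566.2 251.1 199.7] min [560. 241. 192.] max [571. 261. 208.]
side red [345. 167.] 8 7 42 med [ 475.9 -133.    62.6] min [ 467. -151.   52.] max [ 490. -117.   69.]
side red [337. 192.] 12 11 95 med [459.   24.9  83.9] min [443.   2.  56.] max [478.  36.  92.]
side red [298. 232.] 3 4 4 med [506.  250.3 105.3] min [506. 243. 104.] max [507. 259. 108.]
side red [326. 230.] 2 2 3 med [461.3 127.3  17.7] min [458. 124.  10.] max [462. 128.  18.]
side yel [344. 174.] 21 12 120 med [ 472.4 -124.3   36.9] min [ 451. -163.   25.] max [ 511. -107.   56.]
side yel [336. 202.] 30 20 260 med [453.2  36.9  50.1] min [423. -18.  26.] max [510.  59.  75.]
side green [277. 204.] 8 10 47 med [562.4 256.5 198.3] min [556. 236. 187.] max [571. 269. 207.]
side green [308. 259.] 2 5 7 med [460.3 297.6  67.4] min [459. 284.  49.] max [463. 306.  69.]
```

View pics/topc.png

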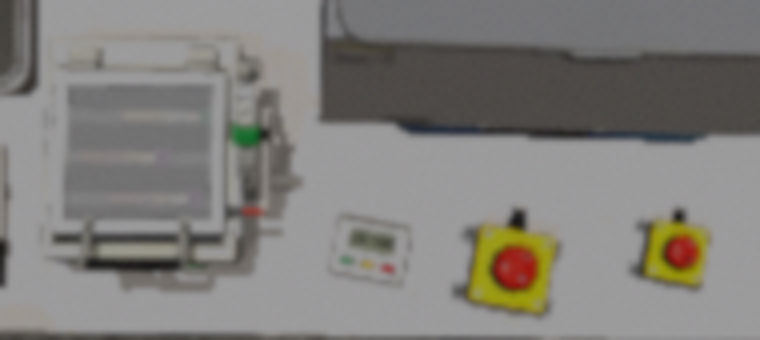

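View pics/sidec.png

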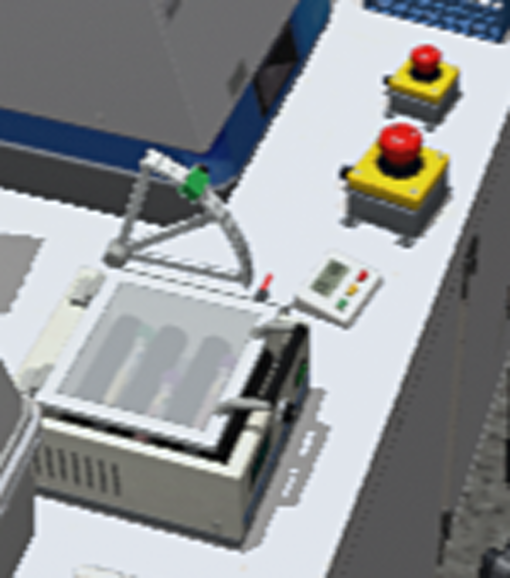

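The crops confirm it: the left stop at (318,242) has the larger head, and the right one is smaller in proportion. The guard is shut. The red pointer is at about (253,228) and the green block at (251,208). Now I'll measure the bar and the mixer's yaw.

```bash
python3 - <<'E'
from h import *
for n in("top","side"):
    d=dict(np.load(f"{n}0.npz")); W=cloud(d); im=d["image"].max(-1)
    m=(W[...,0]>435)&(W[...,0]<500)&(W[...,1]>280)&(W[...,1]<430)&(W[...,2]>112)&(W[...,2]<145)&(im<60)
    p=W[m]; print(n,len(p),p.min(0).round(0),p.max(0).round(0),np.median(p,0).round(1),"slope dx/dy",np.polyfit(p[:,1],p[:,0],1).round(3))
    v,u=np.nonzero(m);print(u.min(),u.max(),v.min(),v.max())
    # all points of guard plane / frame 
    m=(W[...,0]>470)&(W[...,0]<660)&(W[...,1]>230)&(W[...,1]<470)&(W[...,2]>80)&(W[...,2]<140)
    p=W[m];print("guard",p.min(0).round(0),p.max(0).round(0))
    m=(W[...,1]>230)&(W[...,1]<268)&(W[...,2]>130)&(W[...,0]>440)&(W[...,0]<700)
    p=W[m];print("quad",len(p),p.min(0).round(0),p.max(0).round(0));print(p[::max(1,len(p)//25)].round(0).tolist())
E
```

```text
top 51 [456. 310. 125.] [463. 387. 137.] [459.8 345.6 131.7] slope dx/dy [-9.00000e-03  4.63814e+02]
212 234 240 242
guard [470. 241.  82.] [660. 469. 140.]
quad 149 [526. 231. 131.] [631. 261. 218.]
[[630.0, 252.0, 141.0], [616.0, 250.0, 183.0], [605.0, 255.0, 213.0], [601.0, 255.0, 215.0], [599.0, 255.0, 209.0], [595.0, 255.0, 211.0], [592.0, 255.0, 208.0], [590.0, 252.0, 204.0], [586.0, 251.0, 209.0], [583.0, 251.0, 207.0], [580.0, 252.0, 199.0], [577.0, 252.0, 199.0], [573.0, 255.0, 201.0], [570.0, 261.0, 200.0], [569.0, 244.0, 208.0], [566.0, 261.0, 206.0], [567.0, 245.0, 200.0], [563.0, 261.0, 201.0], [564.0, 245.0, 199.0], [560.0, 261.0, 201.0], [561.0, 245.0, 198.0], [558.0, 245.0, 189.0], [553.0, 255.0, 179.0], [549.0, 252.0, 181.0], [546.0, 249.0, 174.0], [544.0, 246.0, 169.0], [537.0, 256.0, 163.0], [535.0, 253.0, 154.0], [532.0, 250.0, 146.0], [529.0, 247.0, 140.0]]
side 93 [453. 313. 122.] [468. 398. 136.] [456.4 353.8 129.8] slope dx/dy [1.30000e-02 4.52476e+02]
293 309 246 270
guard [470. 241.  80.] [660. 470. 139.]
quad 379 [522. 231. 130.] [628. 266. 219.]
[[601.0, 254.0, 219.0], [600.0, 258.0, 212.0], [585.0, 253.0, 209.0], [580.0, 250.0, 205.0], [583.0, 257.0, 206.0], [601.0, 257.0, 197.0], [611.0, 255.0, 190.0], [556.0, 250.0, 200.0], [614.0, 255.0, 182.0], [605.0, 256.0, 181.0], [564.0, 264.0, 196.0], [558.0, 266.0, 196.0], [554.0, 255.0, 184.0], [622.0, 254.0, 158.0], [552.0, 260.0, 179.0], [540.0, 249.0, 169.0], [538.0, 246.0, 163.0], [541.0, 255.0, 167.0], [554.0, 257.0, 161.0], [578.0, 255.0, 149.0], [621.0, 254.0, 132.0], [531.0, 251.0, 156.0], [530.0, 254.0, 155.0], [528.0, 251.0, 149.0], [528.0, 261.0, 147.0], [528.0, 259.0, 131.0]]
```

Call:
servo_tool(plan=[[0.068,-0.158,0,0,0,0,0],[0.068,-0.158,0,0,0,0,0],[0.068,-0.158,0,0,0,0,0],[0.068,-0.158,0,0,0,0,0],[0.068,-0.158,0,0,0,0,0],[0.068,-0.158,0,0,0,0,0],[0.068,-0.158,0,0,0,0,0],[0.068,-0.158,0,0,0,0,0],[0.068,-0.158,-0.02,0,0,0,0],[0.068,-0.158,-0.02,0,0,0,0],[0.068,-0.158,-0.03,0,0,0,0],[0.068,-0.158,-0.03,0,0,0,0],[0,0,0,0,0,0,0]])

```text
clock: 1.72
position: [462.9, 14.0, 178.3]
ee_rot: [0.984, -0.18, -0.001, 0.001]
contact_force: [-0.7, 0.1, 0.8]
gripper_width: -0.1
grasp_force: 0.0
```

```bash
cat >> h.py <<'E'
from scipy.spatial.transform import Rotation as R
def wrist():
    s=arm.read_state(); d=vision.get_image("wrist")
    K=d["K"]; v,u=np.indices(d["z_map"].shape); z=d["z_map"]
    a=(u-K[0,2])/K[0,0]; b=(v-K[1,2])/K[1,1]; th=np.hypot(a,b)+1e-9
    P=np.stack([a/th*np.tan(th)*z,b/th*np.tan(th)*z,z,np.ones_like(z)],-1)@d["mount"].T
    W=R.from_quat(s["ee_rot"]).apply(P[...,:3].reshape(-1,3)).reshape(P[...,:3].shape)+s["position"]
    W[z<=0]=np.nan
    return s,d,W
E
python3 - <<'E'
from h import *
s,d,W=wrist(); print(s["position"],s["ee_rot"],s["joints"].round(2),s["contact_force"])
hsv=cv2.cvtColor(d["image"],cv2.COLOR_RGB2HSV).astype(int);H,S,V=hsv[...,0],hsv[...,1],hsv[...,2]
m=((H<8)|(H>172))&(S>150)&(V>60)&(np.hypot(W[...,0]-463,W[...,1]-16)<40)
p=W[m];print(len(p),p.min(0),p.max(0),np.median(p,0))
q=p[p[:,2]<84]; q=p
r=cv2.minEnclosingCircle(q[:,:2].astype(np.float32));print(r)
cv2.imwrite("pics/w1.png",d["image"][...,::-1])
E
```

```text
[462.87666442  13.97836768 178.30734686] [ 9.83606085e-01 -1.80324211e-01 -1.30544534e-03  7.37386495e-04] [ 0.38  0.14 -0.42 -0.   -1.02  0.83] [-0.713078    0.1021639   0.78908398]
1602 [443.70967615  -7.66136902  55.15708639] [483.49776215  31.91676879  90.706125  ] [465.71858508  11.38193948  87.49298545]
((463.5634460449219, 12.33089542388916), 20.213096618652344)
```

View pics/w1.png

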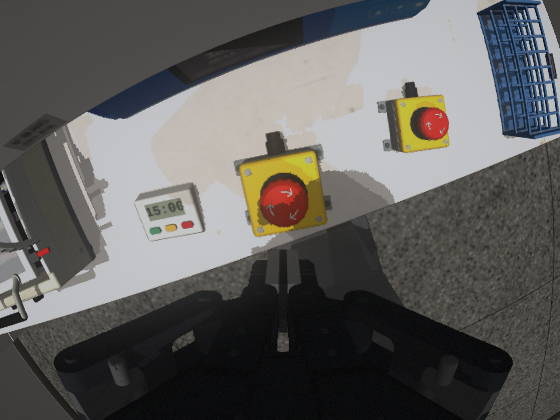

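The picture shows the head at (284,202), with a fitted diameter of 40.4 mm (the larger stop) centred at (463.6, 12.3). The timer is at (169,212) and the small stop at (424,124). Now the press, with the fingers shut.

Call:
servo_tool(plan=[[0.002,-0.006,-0.1,0,0,0,0],[0,0,-0.1,0,0,0,0],[0,0,-0.07,0,0,0,0],[0,0,-0.02,0,0,0,0],[0,0,-0.01,0,0,0,0],[0,0,-0.01,0,0,0,0],[0,0,-0.007,0,0,0,0]])

```text
clock: 2.65
position: [464.0, 15.3, 85.0]
ee_rot: [0.984, -0.177, 0.001, -0.0]
contact_force: [-0.9, -0.4, -0.5]
gripper_width: -0.1
grasp_force: 0.0
```

Call:
servo_tool(plan=[[0,0,-0.007,0,0,0,0],[0,0,-0.007,0,0,0,0],[0,0,0,0,0,0,0]])

```text
clock: 3.02
position: [463.6, 14.9, 80.2]
ee_rot: [0.984, -0.178, -0.0, 0.0]
contact_force: [-0.5, -0.2, -0.0]
gripper_width: 0.1
grasp_force: 0.0
```

Call:
servo_tool(plan=[[0,0,-0.007,0,0,0,0],[0,0,0,0,0,0,0]])

```text
clock: 3.28
position: [463.6, 15.0, 78.0]
ee_rot: [0.984, -0.177, -0.0, 0.0]
contact_force: [0.5, 0.4, -0.0]
gripper_width: 0.0
grasp_force: 0.0
```

```bash
cat > look.py <<'E'
from h import *
import sys
s,d,W=wrist(); print(s["position"],s["contact_force"])
hsv=cv2.cvtColor(d["image"],cv2.COLOR_RGB2HSV).astype(int);H,S,V=hsv[...,0],hsv[...,1],hsv[...,2]
m=((H<8)|(H>172))&(S>150)&(V>40)&(np.hypot(W[...,0]-463,W[...,1]-14)<40)
p=W[m];print(len(p),np.nanpercentile(p,[2,50,98],axis=0).round(1).tolist())
y=(abs(H-28)<6)&(S>150)&(np.hypot(W[...,0]-463,W[...,1]-14)<60);print("yellow z",np.nanmedian(W[y],0))
cv2.imwrite(sys.argv[1],d["image"][...,::-1])
t=vision.get_image("side");Wt=cloud(t);h=cv2.cvtColor(t["image"],cv2.COLOR_RGB2HSV).astype(int)
m=((h[...,0]<8)|(h[...,0]>172))&(h[...,1]>150)&(np.hypot(Wt[...,0]-463,Wt[...,1]-14)<40)
p=Wt[m];print("side",len(p),np.nanpercentile(p,[2,50,98],axis=0).round(1).tolist())
E
python3 look.py pics/w2.png
```

```text
[463.55976277  14.96493747  78.04448782] [ 0.49743457  0.39444362 -0.03475286]
2551 [[453.6, -6.4, 79.6], [472.3, 7.2, 87.0], [482.8, 28.8, 89.2]]
yellow z [482.85362554  -2.46704846  52.2077987 ]
side 99 [[444.3, 7.0, 56.5], [458.2, 24.6, 83.0], [475.4, 34.9, 91.1]]
```

View pics/w2.png

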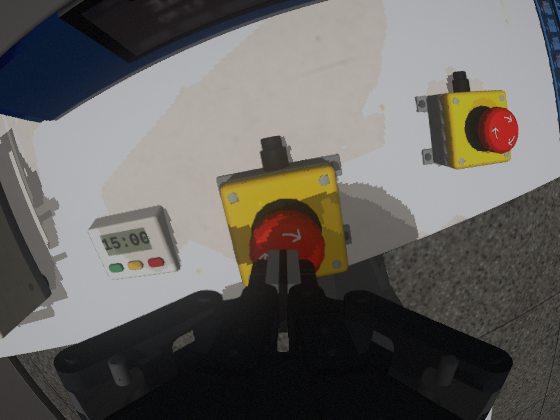

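```bash
python3 - <<'E'
from h import *
s,d,W=wrist();K=d["K"];M=np.linalg.inv(d["mount"])
print(d["mount"].round(3),arm.hold_point_z)
for z in(0,-10,-19,-40):
    p=M@[0,0,z,1]; r=np.hypot(p[0],p[1]);th=np.arctan2(r,p[2]); print(z,p.round(1),K[0,2]+K[0,0]*th*p[0]/r,K[1,2]+K[1,1]*th*p[1]/r)
z=d["z_map"]; T=(W-s["position"])@R.from_quat(s["ee_rot"]).as_matrix()
for v in range(225,300,6): print(v,[ (T[v,u].round(0).tolist()) for u in(268,276,283,290)],d["image"][v,276])
print(s["joint_efforts"].round(2), s["wrist_torque"])
E
```

```text
[[ 0.00000e+00 -9.64000e-01 -2.67000e-01  6.67880e+01]
 [ 1.00000e+00 -0.00000e+00  1.00000e-03  3.06000e-01]
 [-1.00000e-03 -2.67000e-01  9.64000e-01 -1.64655e+02]
 [ 0.00000e+00  0.00000e+00  0.00000e+00  1.00000e+00]] 18.700000000000003
0 [ -0.4  20.5 176.5   1. ] 281.8949984364641 248.54967728751524
-10 [ -0.4  23.1 166.9   1. ] 281.8647726944764 255.80616013511118
-19 [ -0.4  25.5 158.2   1. ] 281.8348053536789 263.0481015331364
-40 [ -0.4  31.1 138.    1. ] 281.7525090427583 283.18816165146114
225 [[16.0, -7.0, -7.0], [16.0, -3.0, -8.0], [16.0, 1.0, -9.0], [16.0, 4.0, -9.0]] [131  34  21]
231 [[13.0, -7.0, -8.0], [13.0, -3.0, -8.0], [13.0, 1.0, -9.0], [14.0, 4.0, -10.0]] [96 31 20]
237 [[11.0, -7.0, -11.0], [10.0, -3.0, -9.0], [11.0, 1.0, -11.0], [10.0, 4.0, -10.0]] [94 30 19]
243 [[7.0, -7.0, -10.0], [7.0, -3.0, -11.0], [7.0, 1.0, -10.0], [7.0, 4.0, -10.0]] [93 28 18]
249 [[3.0, -7.0, -9.0], [10.0, -3.0, -26.0], [10.0, 1.0, -26.0], [10.0, 4.0, -26.0]] [74 39 33]
255 [[11.0, -6.0, -34.0], [11.0, -3.0, -34.0], [11.0, 1.0, -33.0], [10.0, 4.0, -33.0]] [57 54 50]
261 [[11.0, -6.0, -40.0], [11.0, -2.0, -40.0], [11.0, 1.0, -40.0], [10.0, 3.0, -40.0]] [58 55 52]
267 [[11.0, -6.0, -46.0], [10.0, -2.0, -44.0], [11.0, 1.0, -46.0], [10.0, 3.0, -45.0]] [57 55 52]
273 [[10.0, -5.0, -51.0], [10.0, -2.0, -49.0], [11.0, 1.0, -51.0], [10.0, 3.0, -50.0]] [55 54 52]
279 [[10.0, -5.0, -55.0], [10.0, -2.0, -55.0], [10.0, 1.0, -55.0], [11.0, 3.0, -57.0]] [55 53 51]
285 [[12.0, -5.0, -64.0], [10.0, -2.0, -60.0], [10.0, 1.0, -59.0], [10.0, 3.0, -60.0]] [73 73 72]
291 [[11.0, -5.0, -67.0], [11.0, -2.0, -67.0], [7.0, 1.0, -59.0], [11.0, 3.0, -67.0]] [22 18 17]
297 [[11.0, -5.0, -70.0], [10.0, -2.0, -69.0], [5.0, 1.0, -60.0], [12.0, 3.0, -72.0]] [20 20 19]
[-1.000e-02 -2.797e+01  1.381e+01  3.070e+00 -0.000e+00 -0.000e+00] [-0.06154684  0.01259519 -0.01872973]
```

```bash
python3 - <<'E'
from h import *
d=vision.get_image("side");W=cloud(d);im=d["image"]
m=(np.hypot(W[...,0]-463,W[...,1]-14)<45)&(W[...,2]>60)
v,u=np.nonzero(m);print(u.min(),u.max(),v.min(),v.max())
for r in range(v.min(),v.max()+1,2):
    uu=u[v==r]
    print(r,[(int(c),W[r,c].round(0).astype(int).tolist(),im[r,c].tolist()) for c in uu[::3]])
E
```

```text
325 358 73 198
73 [(337, [488, -20, 448], [180, 183, 190]), (340, [475, -1, 459], [120, 113, 111]), (343, [468, -2, 459], [112, 102, 99]), (346, [461, -6, 458], [132, 126, 125])]
75 [(331, [500, -3, 448], [174, 177, 183]), (334, [487, 12, 457], [88, 76, 67]), (337, [479, 13, 459], [93, 77, 66]), (340, [472, 12, 460], [96, 81, 69]), (343, [465, 7, 458], [97, 82, 70]), (346, [457, 7, 460], [96, 80, 68]), (349, [450, 4, 459], [93, 78, 65]), (352, [444, -3, 457], [93, 85, 80])]
77 [(329, [501, 12, 450], [114, 108, 105]), (332, [490, 20, 455], [84, 69, 59]), (335, [482, 22, 458], [96, 82, 70]), (338, [474, 21, 458], [98, 83, 71]), (341, [467, 19, 458], [98, 83, 72]), (344, [461, 13, 456], [98, 83, 72]), (347, [452, 14, 458], [98, 83, 71]), (350, [445, 14, 459], [98, 83, 72]), (353, [440, 2, 454], [86, 73, 61]), (356, [434, -9, 450], [105, 97, 92])]
79 [(327, [502, 26, 451], [159, 161, 168]), (330, [493, 30, 454], [84, 71, 61]), (333, [485, 31, 456], [93, 79, 68]), (336, [475, 37, 460], [99, 85, 73]), (339, [470, 28, 457], [99, 85, 73]), (342, [463, 25, 456], [98, 83, 71]), (345, [452, 35,
[... 8516 characters left out ...]
15, 87], [107, 14, 11]), (340, [454, 11, 86], [103, 26, 25]), (343, [447, 1, 80], [129, 94, 99])]
191 [(331, [478, 28, 85], [170, 82, 50]), (334, [468, 28, 88], [107, 19, 17]), (337, [460, 24, 87], [118, 75, 73]), (340, [452, 19, 85], [107, 12, 9]), (343, [444, 12, 82], [95, 36, 39])]
193 [(331, [479, 23, 73], [148, 106, 12]), (334, [469, 25, 77], [100, 12, 11]), (337, [459, 28, 83], [113, 20, 16]), (340, [450, 25, 82], [107, 14, 12]), (343, [442, 19, 80], [83, 29, 18])]
195 [(332, [472, 33, 75], [62, 34, 19]), (335, [464, 32, 76], [90, 14, 11]), (338, [456, 26, 74], [93, 13, 12]), (341, [447, 25, 75], [88, 10, 9])]
197 [(335, [465, 24, 62], [74, 12, 13]), (339, [454, 19, 61], [75, 12, 11])]
```

The picture shows the head at (290,240), still standing at about 88 mm although the TCP reads 78. Both depth maps put the real fingertip about 20 mm above the reported TCP. I'll find contact by force.

Call:
servo_tool(plan=[[0,-0.008,-0.01,0,0,0,0],[0,0,-0.007,0,0,0,0],[0,0,-0.007,0,0,0,0],[0,0,0,0,0,0,0]])

```text
clock: 3.98
position: [463.5, 12.6, 70.8]
ee_rot: [0.984, -0.177, -0.0, 0.0]
contact_force: [0.4, 0.1, 0.2]
gripper_width: 0.2
grasp_force: 0.0
```

```bash
python3 look.py pics/w3.png
```

```text
[463.54407095  12.56909953  70.79177302] [0.40253311 0.10537977 0.17649168]
2325 [[456.4, -6.7, 80.2], [473.7, 8.1, 86.8], [483.0, 29.4, 88.9]]
yellow z [482.81191388  -2.52936335  52.22073751]
side 86 [[443.9, 13.5, 56.4], [458.5, 25.8, 82.1], [475.6, 36.0, 90.0]]
```

Call:
servo_tool(plan=[[0,0,-0.007,0,0,0,0],[0,0,-0.007,0,0,0,0],[0,0,0,0,0,0,0]])

```text
clock: 4.45
position: [463.6, 12.6, 66.7]
ee_rot: [0.984, -0.177, -0.0, 0.0]
contact_force: [1.1, 0.8, 0.9]
gripper_width: 0.1
grasp_force: 0.0
```

Call:
servo_tool(plan=[[0,0,-0.007,0,0,0,0],[0,0,0,0,0,0,0]])

```text
clock: 4.7
position: [463.8, 12.6, 64.9]
ee_rot: [0.984, -0.177, 0.0, 0.0]
contact_force: [-0.7, 0.8, 3.0]
gripper_width: 0.0
grasp_force: 1.4
```

Call:
servo_tool(plan=[[0,0,-0.007,0,0,0,0],[0,0,0,0,0,0,0]])

```text
clock: 4.95
position: [463.4, 12.6, 62.2]
ee_rot: [0.984, -0.178, -0.0, 0.0]
contact_force: [0.6, 0.1, 0.7]
gripper_width: -0.4
grasp_force: 0.0
```

Call:
servo_tool(plan=[[0,0,-0.007,0,0,0,0],[0,0,-0.007,0,0,0,0],[0,0,0,0,0,0,0]])

```text
clock: 5.32
position: [463.8, 12.6, 59.1]
ee_rot: [0.984, -0.177, 0.0, 0.0]
contact_force: [-2.3, 0.7, 7.5]
gripper_width: -0.1
grasp_force: 3.8
```

Call:
servo_tool(plan=[[0,0,-0.007,0,0,0,0],[0,0,0,0,0,0,0]])

```text
clock: 5.58
position: [464.0, 12.6, 58.8]
ee_rot: [0.984, -0.177, 0.0, 0.0]
contact_force: [-6.9, 0.5, 19.8]
gripper_width: 0.1
grasp_force: 10.3
```

```bash
python3 look.py pics/w4.png
```

```text
[464.04643162  12.57312638  58.78569897] [-6.88283855  0.53981382 19.82687855]
2158 [[455.8, -6.8, 73.8], [474.4, 7.4, 79.1], [482.9, 29.7, 81.5]]
yellow z [482.78890685  -2.08567325  52.19877545]
side 88 [[443.9, 10.0, 55.1], [457.6, 26.9, 74.8], [476.1, 37.7, 83.7]]
```

The head is latched: its top now measures about 81 mm. The real tips sit about 22 mm behind the reported TCP, so I'll allow for that. Next I lift, open and come down around the head.

Call:
servo_tool(plan=[[0,0,0.07,0,0,0,0],[0,0,0.06,0,0,0,1],[0,0,0,0,0,0,1],[0,0,0,0,0,0,1],[0,0,0,0,0,0,1],[0,0,0,0,0,0,1],[0,0,0,0,0,0,1]])

```text
clock: 6.55
position: [463.5, 12.5, 95.0]
ee_rot: [0.984, -0.178, -0.0, 0.0]
contact_force: [0.3, -0.6, 0.1]
gripper_width: 85.4
grasp_force: 0.0
```

```bash
python3 look.py pics/w5.png;  python3 - <<'E'
from h import *
s,d,W=wrist();T=(W-s["position"])@R.from_quat(s["ee_rot"]).as_matrix()
m=(abs(T[...,0])<14)&(abs(T[...,1])<62)&(abs(T[...,1])>38)&(T[...,2]>-70)&(T[...,2]<0)&(d["image"].max(-1)<90)
for sg in(1,-1):
    p=T[m&(T[...,1]*sg>0)];print(sg,len(p),np.percentile(p,[1,50,99],axis=0).round(0).tolist() if len(p) else "")
E
```

```text
[463.52233681  12.54616582  94.97526717] [ 0.28131804 -0.6405636   0.13256562]
3071 [[447.1, -6.0, 74.7], [465.8, 11.7, 80.2], [482.3, 29.2, 82.1]]
yellow z [4.80300743e+02 1.95454623e-01 5.22008302e+01]
side 107 [[443.9, 5.1, 55.3], [458.7, 24.4, 76.1], [477.2, 36.9, 85.6]]
1 2009 [[-11.0, 43.0, -70.0], [6.0, 43.0, -55.0], [11.0, 56.0, -36.0]]
-1 1961 [[-11.0, -55.0, -69.0], [6.0, -43.0, -55.0], [11.0, -42.0, -37.0]]
```

Call:
servo_tool(plan=[[0,0,-0.06,0,0,0,1],[0,0,-0.06,0,0,0,1],[0,0,-0.05,0,0,0,1],[0,0,-0.035,0,0,0,1],[0,0,0,0,0,0,1],[0,0,0,0,0,0,0],[0,0,0,0,0,0,0],[0,0,0,0,0,0,0],[0,0,0,0,0,0,0],[0,0,0,0,0,0,0]])

```text
clock: 7.95
position: [464.0, 12.6, 34.6]
ee_rot: [0.984, -0.177, 0.0, -0.0]
contact_force: [-0.7, -1.7, 5.8]
gripper_width: 37.3
grasp_force: 59.5
```

Call:
servo_tool(plan=[[0,0,0,0,0,-0.075,0],[0,0,0,0,0,-0.075,0],[0,0,0,0,0,-0.075,0],[0,0,0,0,0,-0.075,0],[0,0,0,0,0,-0.07,0],[0,0,0,0,0,0,0]])

```text
clock: 8.7
position: [464.1, 12.7, 34.7]
ee_rot: [0.853, -0.521, 0.001, -0.0]
contact_force: [-1.2, -0.3, 5.9]
gripper_width: 37.5
grasp_force: 59.6
```

Call:
servo_tool(plan=[[0,0,0,0,0,0,1],[0,0,0,0,0,0,1],[0,0,0,0,0,0,1],[0,0,0,0,0,0,1],[0,0,0,0,0,0,1],[0,0,0.08,0,0,0,1],[0,0,0.14,0,0,0,1],[0,0,0.14,0,0,0,1],[0,0,0.14,0,0,0,1],[0,0,0,0,0,0,1]])

```text
clock: 9.95
position: [465.8, 13.3, 187.3]
ee_rot: [0.853, -0.521, 0.003, -0.003]
contact_force: [-1.1, 0.3, -0.8]
gripper_width: 85.3
grasp_force: 0.0
```

```bash
python3 look.py pics/w6.png; python3 -c "
from h import *;print(arm.read_state()['joints'])"
```

```text
[465.84260681  13.25468624 187.30831175] [-1.08130243  0.26815234 -0.81344772]
1434 [[446.1, -6.3, 82.7], [463.1, 10.6, 87.5], [479.6, 28.8, 89.5]]
yellow z [462.85086531  -1.18238906  52.24771437]
side 109 [[444.4, 5.3, 57.3], [459.1, 24.2, 84.4], [474.8, 35.1, 91.0]]
[ 3.78956681e-01  1.30815828e-01 -4.11066011e-01 -6.87217658e-04
 -1.02878692e+00  9.50531448e-02]
```

The head is released and up (top about 88 mm), which matches the hand-over from latched 81 mm. Next: the pre-grasp in front of the bar, with the tool turned and tilted 0.5 rad forward.

Call:
servo_tool(plan=[[-0.022,0.16,0,0,0,-0.079,1],[-0.022,0.16,0,0,0,-0.079,1],[-0.022,0.16,0,0,0,-0.079,1],[-0.022,0.16,-0.02,0,-0.083,0,1],[-0.022,0.16,-0.02,0,-0.083,0,1],[-0.022,0.16,-0.02,0,-0.083,0,1],[-0.022,0.16,-0.03,0,0,0,1],[0,0,0,0,0,0,1]])

```text
clock: 11.05
position: [432.7, 304.1, 161.7]
ee_rot: [-0.689, 0.699, -0.147, 0.124]
contact_force: [-0.1, 0.1, -0.8]
gripper_width: 85.8
grasp_force: 0.0
```

```bash
python3 - <<'E'
from h import *
s,d,W=wrist();print(s["position"],s["ee_rot"],s["joints"].round(2))
Rm=R.from_quat(s["ee_rot"]).as_matrix();print(Rm.round(3))
im=d["image"]
m=(W[...,0]>440)&(W[...,0]<480)&(W[...,1]>290)&(W[...,1]<410)&(W[...,2]>112)&(W[...,2]<140)&(im.max(-1)<70)
p=W[m];print("bar",len(p),np.percentile(p,[1,50,99],axis=0).round(1).tolist())
h=cv2.cvtColor(im,cv2.COLOR_RGB2HSV).astype(int)
for n,mm in(("red",((h[...,0]<8)|(h[...,0]>172))&(W[...,2]>95)),("green",(abs(h[...,0]-65)<18)&(W[...,2]>150))):
    q=W[mm&(h[...,1]>110)&(W[...,0]>480)&(abs(W[...,1]-250)<30)]; print(n,len(q),np.percentile(q,[1,50,99],axis=0).round(1).tolist() if len(q) else "")
cv2.imwrite("pics/w7.png",im[...,::-1])
E
```

```text
[432.69441603 304.08741242 161.7469847 ] [-0.68923879  0.69859819 -0.14705197  0.12363728] [ 1.09  0.14 -0.72  0.62 -0.64 -1.59]
[[-0.019 -0.927  0.375]
 [-0.999  0.007 -0.035]
 [ 0.03  -0.376 -0.926]]
bar 1738 [[453.4, 304.0, 122.3], [457.3, 344.3, 131.1], [474.5, 390.0, 133.1]]
red 142 [[504.9, 239.1, 104.4], [507.4, 249.1, 105.7], [510.6, 257.7, 106.9]]
green 655 [[555.3, 241.5, 195.4], [561.4, 251.8, 199.8], [567.9, 262.3, 204.6]]
```

View pics/w7.png

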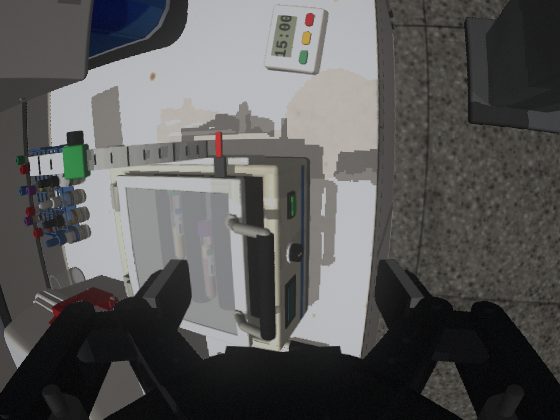

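The view shows the bar at (261,287) between the open fingers, the pointer tip at (219,135) and the green block at (76,160). The bar axis is at about x 458, y 347, z 126. I'll correct the pose and advance.

Call:
servo_tool(plan=[[0.007,0.05,-0.002,0.01,-0.029,0,1],[0.007,0.05,-0.002,0.009,-0.029,0,1],[0.008,0.047,-0.001,0,0,0,1],[0,0,0,0,0,0,1]])

```text
clock: 11.6
position: [441.0, 347.2, 162.7]
ee_rot: [-0.675, 0.695, -0.173, 0.179]
contact_force: [0.6, -0.8, -0.5]
gripper_width: 85.2
grasp_force: 0.0
```

Call:
servo_tool(plan=[[0.032,0,-0.058,0,0,0,1],[0.032,0,-0.058,0,0,0,1],[0.032,0,-0.058,0,0,0,1],[0.016,0,-0.03,0,0,0,1],[0,0,0,0,0,0,1]])

```text
clock: 12.22
position: [474.9, 345.6, 101.0]
ee_rot: [-0.675, 0.695, -0.173, 0.178]
contact_force: [-0.5, 0.1, 0.1]
gripper_width: 85.3
grasp_force: 0.0
```

```bash
cat > chk.py <<'E'
from h import *
s,d,W=wrist();print(s["position"].round(1),s["contact_force"].round(1),s["gripper_width"],s["joints"].round(2))
Rm=R.from_quat(s["ee_rot"]).as_matrix();print(Rm.round(3))
T=(W-s["position"])@Rm;im=d["image"]
m=(W[...,0]>445)&(W[...,0]<480)&(W[...,1]>300)&(W[...,1]<395)&(W[...,2]>115)&(W[...,2]<140)&(im.max(-1)<70)
p=T[m];print("bar in tool",len(p),np.percentile(p,[2,50,98],axis=0).round(1).tolist() if len(p) else 0)
print("bar pred in tool",((np.array([458,347,126])-s["position"])@Rm).round(1))
E
python3 chk.py
```

```text
[474.9 345.6 101. ] [-0.5  0.1  0.1] 85.29193326228676 [ 0.89  0.28 -0.87  1.36 -0.39 -2.2 ]
[[-0.027 -0.876  0.481]
 [-1.     0.03  -0.001]
 [-0.014 -0.481 -0.876]]
bar in tool 4057 [[-42.4, -5.3, -36.3], [4.3, 1.1, -34.5], [37.0, 7.2, -28.7]]
bar pred in tool [ -1.3   2.8 -30.1]
```

Call:
servo_tool(plan=[[0.01,0,-0.033,0,0,0,1],[0,0,0,0,0,0,1],[0,0,0,0,0,0,0],[0,0,0,0,0,0,0],[0,0,0,0,0,0,0],[0,0,0,0,0,0,0],[0,0,0,0,0,0,0],[0,0,0,0,0,0,0],[0,0,0,0,0,0,0],[0,0,0,0,0,0,0]])

```text
clock: 13.52
position: [478.6, 346.7, 93.0]
ee_rot: [-0.675, 0.694, -0.174, 0.18]
contact_force: [5.2, -0.2, 3.3]
gripper_width: 9.7
grasp_force: 58.4
```

```bash
python3 chk.py
```

```text
[478.6 346.7  93. ] [ 5.2 -0.2  3.3] 9.70937145731931 [ 0.86  0.3  -0.88  1.45 -0.38 -2.27]
[[-0.025 -0.874  0.485]
 [-1.     0.029  0.001]
 [-0.015 -0.485 -0.875]]
bar in tool 4972 [[-33.1, -14.7, -50.1], [10.7, 0.3, -43.4], [37.6, 11.5, -31.7]]
bar pred in tool [ -0.3   2.  -38.8]
```

```bash
python3 - <<'E'
import numpy as np
th=np.arange(0,0.96,0.05);x=-154.4*np.cos(th)-11*np.sin(th);z=154.4*np.sin(th)-11*np.cos(th)
print([(round(a,3),round(b,3)) for a,b in zip(np.diff(x)/300,np.diff(z)/300)])
E
```

```text
[(np.float64(-0.001), np.float64(0.026)), (np.float64(0.0), np.float64(0.026)), (np.float64(0.001), np.float64(0.026)), (np.float64(0.003), np.float64(0.026)), (np.float64(0.004), np.float64(0.025)), (np.float64(0.005), np.float64(0.025)), (np.float64(0.006), np.float64(0.025)), (np.float64(0.008), np.float64(0.025)), (np.float64(0.009), np.float64(0.024)), (np.float64(0.01), np.float64(0.024)), (np.float64(0.011), np.float64(0.023)), (np.float64(0.012), np.float64(0.023)), (np.float64(0.014), np.float64(0.022)), (np.float64(0.015), np.float64(0.021)), (np.float64(0.016), np.float64(0.02)), (np.float64(0.017), np.float64(0.02)), (np.float64(0.018), np.float64(0.019)), (np.float64(0.019), np.float64(0.018)), (np.float64(0.019), np.float64(0.017))]
```

Call:
servo_tool(plan=[[-0.001,0,0.026,0,0.025,0,0],[0,0,0.026,0,0.025,0,0],[0.001,0,0.026,0,0.025,0,0],[0.003,0,0.026,0,0.025,0,0],[0,0,0,0,0,0,0]])

```text
clock: 14.2
position: [478.9, 346.6, 121.5]
ee_rot: [-0.688, 0.708, -0.109, 0.112]
contact_force: [-2.9, 0.6, -0.7]
gripper_width: 10.1
grasp_force: 62.3
```

```bash
cat > ang.py <<'E'
from h import *
s=arm.read_state();Rm=R.from_quat(s["ee_rot"]).as_matrix()
b=s["position"]-40*Rm[:,2]
print(s["position"].round(1),s["contact_force"].round(1),s["wrist_torque"].round(1),round(s["gripper_width"],1),s["joints"].round(2),s["clock"],"tilt",np.arctan2(-Rm[0,2],-Rm[2,2]))
g=np.arctan2(b[2]-104,633-b[0])-np.arctan2(22,175);print("bar",b.round(1),"r",np.hypot(b[2]-104,633-b[0]),"theta",g)
E
python3 ang.py
```

```text
[478.9 346.6 121.5] [-2.9  0.6 -0.7] [0.1 1.6 0.4] 10.1 [ 1.02  0.3  -0.58  0.5  -0.58 -1.45] 14.2 tilt -0.3134009043156035
bar [466.6 346.6 159.6] r 175.46830623027034 theta 0.19718006028624815
```

Tracking well: the guard is at 0.197 rad with low forces. Continuing.

Call:
servo_tool(plan=[[0.004,0,0.025,0,0.025,0,0],[0.005,0,0.025,0,0.025,0,0],[0.006,0,0.025,0,0.025,0,0],[0.008,0,0.025,0,0.025,0,0],[0.009,0,0.024,0,0.025,0,0],[0.01,0,0.024,0,0.025,0,0],[0,0,0,0,0,0,0]])

```text
clock: 15.08
position: [490.7, 346.6, 166.5]
ee_rot: [-0.697, 0.717, -0.004, 0.004]
contact_force: [-9.2, 3.0, 5.0]
gripper_width: 9.5
grasp_force: 62.9
```

Call:
servo_tool(plan=[[0.011,0,0.023,0,0.025,0,0],[0.012,0,0.023,0,0.025,0,0],[0.014,0,0.022,0,0.025,0,0],[0.015,0,0.021,0,0.025,0,0],[0.016,0,0.02,0,0.025,0,0],[0.017,0,0.02,0,0.025,0,0],[0,0,0,0,0,0,0],[0,0,0,0,0,0,0]])

```text
clock: 16.08
position: [515.6, 346.7, 206.5]
ee_rot: [-0.69, 0.709, 0.099, -0.103]
contact_force: [-8.7, 1.7, 7.4]
gripper_width: 9.6
grasp_force: 63.0
```

```bash
python3 ang.py; cat > idx.py <<'E'
from h import *
import sys
hin=np.array([633.,104.])
ims=[]
for n in("side","top","wrist"):
    if n=="wrist": s,d,W=wrist()
    else: d=vision.get_image(n);W=cloud(d)
    h=cv2.cvtColor(d["image"],cv2.COLOR_RGB2HSV).astype(int)
    Q=(W[...,0]>480)&(abs(W[...,1]-250)<35)&(W[...,2]>95)&(W[...,0]<640)
    for k,mm in(("red",((h[...,0]<8)|(h[...,0]>172))&(h[...,1]>140)),("green",(abs(h[...,0]-65)<18)&(h[...,1]>110))):
        M=mm&Q;q=W[M];v,u=np.nonzero(M)
        if len(q):
            a=np.arctan2(q[:,2]-104,633-q[:,0]);r=np.hypot(q[:,2]-104,633-q[:,0])
            print(n,k,len(q),"px",u.mean().round(1),v.mean().round(1),"pos",np.median(q,0).round(1),"ang",np.percentile(a,[3,50,97]).round(3),"r",np.percentile(r,[3,50,97]).round(0))
            if k=="green":c=(int(u.mean()),int(v.mean()))
    if n!="top":
        x,y=max(c[0]-40,0),max(c[1]-40,0);ims.append(cv2.resize(d["image"][y:y+80,x:x+80,::-1],(400,400),interpolation=cv2.INTER_CUBIC));print("crop",n,x,y)
cv2.imwrite(sys.argv[1],np.hstack([cv2.resize(i,(400,400)) for i in ims]))
E
python3 idx.py pics/i1.png
```

```text
[515.6 346.7 206.5] [-8.7  1.7  7.4] [0.7 2.2 0.1] 9.6 [ 0.75  0.52  0.26 -0.19 -1.53 -0.74] 16.075 tilt 0.2872579377787146
bar [527.  346.7 244.8] r 176.2970398374211 theta 0.8004074314902831Traceback (most recent call last):
  File "idx.py", line 17, in <module>
    x,y=max(c[0]-40,0),max(c[1]-40,0);ims.append(cv2.resize(d["image"][y:y+80,x:x+80,::-1],(400,400),interpolation=cv2.INTER_CUBIC));print("crop",n,x,y)
            ^
NameError: name 'c' is not defined
```

```bash
sed -i 's/^ims=\[\]/ims=[];c=(277,204)/; s/y:y+80,x:x+80/y:y+80,x:x+80/' idx.py; python3 idx.py pics/i2.png
```

```text
crop side 237 164
top green 24 px 251.2 208.5 pos [565.3 251.2 199.9] ang [0.892 0.956 1.018] r [114. 118. 121.]
wrist red 313 px 214.6 69.0 pos [544.8 249.  194.7] ang [0.784 0.801 0.808] r [124. 127. 129.]
wrist green 1302 px 176.5 75.2 pos [564.3 252.  201.3] ang [0.881 0.96  1.007] r [113. 120. 121.]
crop wrist 136 35
```

View pics/i2.png

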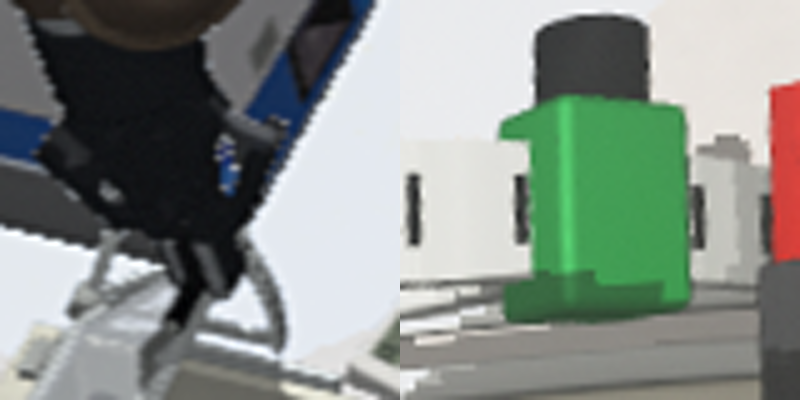

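The right panel (wrist) shows the red pointer at crop (790,170), short of the green block at (620,200). Pointer angle is 0.801. Next, the block's centre from its outer face only.

```bash
python3 - <<'E'
from h import *
s,d,W=wrist();h=cv2.cvtColor(d["image"],cv2.COLOR_RGB2HSV).astype(int)
M=(W[...,0]>480)&(abs(W[...,1]-250)<35)&(W[...,2]>150)&(abs(h[...,0]-65)<18)&(h[...,1]>110)
q=W[M];a=np.arctan2(q[:,2]-104,633-q[:,0]);r=np.hypot(q[:,2]-104,633-q[:,0])
print(np.histogram(r,bins=np.arange(105,126,2)))
for lo in(118,119,120):
    k=(r>lo)&(abs(q[:,1]-252)<8);print(lo,k.sum(),np.percentile(a[k],[0,2,50,98,100]).round(3))
k=(r>118);A=np.c_[q[k][:,0],np.ones(k.sum())];sl=np.polyfit(q[k][:,0],q[k][:,2],1)[0];print("normal angle",np.pi/2-np.arctan(sl), "x",np.percentile(q[k][:,0],[1,99]),"z",np.percentile(q[k][:,2],[1,99]))
E
```

```text
(array([  0,   2,  19,  24,  47,  89, 183, 911,  30,   0]), array([105, 107, 109, 111, 113, 115, 117, 119, 121, 123, 125]))
118 834 [0.866 0.878 0.947 1.003 1.01 ]
119 730 [0.87  0.878 0.944 1.002 1.01 ]
120 279 [0.879 0.883 0.95  1.    1.01 ]
normal angle 0.9642350272071314 x [556.38933379 569.26035066] z [195.4764676  205.42312933]
```

Call:
servo_tool(plan=[[0.009,0,0.01,0,0.0125,0,0],[0.009,0,0.009,0,0.0125,0,0],[0.0095,0,0.009,0,0.0125,0,0],[0.0095,0,0.009,0,0.0125,0,0],[0.008,0,0.007,0,0.01,0,0],[0.008,0,0.007,0,0.01,0,0],[0,0,0,0,0,0,0],[0,0,0,0,0,0,0]])

```text
clock: 17.32
position: [531.6, 346.7, 222.4]
ee_rot: [-0.682, 0.7, 0.147, -0.152]
contact_force: [-7.1, 2.6, 9.5]
gripper_width: 9.8
grasp_force: 62.9
```

```bash
python3 ang.py; python3 idx.py pics/i3.png
```

```text
[531.6 346.7 222.4] [-7.1  2.6  9.5] [0.7 2.1 0.1] 9.8 [ 0.69  0.61  0.45 -0.27 -1.74 -0.72] 17.325 tilt 0.42682193558085735
bar [548.1 346.7 258.8] r 176.56735839248643 theta 0.9443133399170521
side red 4 px 279.8 199.8 pos [558.8 241.2 202. ] ang [0.887 0.929 0.935] r [114. 122. 129.]
side green 9 px 277.1 201.4 pos [563.5 249.5 201.5] ang [0.936 0.946 0.966] r [117. 119. 124.]
crop side 237 161
top red 1 px 254.0 210.0 pos [559.5 240.9 208. ] ang [0.955 0.955 0.955] r [127. 127. 127.]
top green 12 px 251.5 207.5 pos [568.1 249.4 203.7] ang [0.972 0.987 1.018] r [115. 119. 121.]
wrist red 307 px 214.9 69.0 pos [558.8 249.  206.7] ang [0.929 0.945 0.954] r [124. 127. 129.]
wrist green 850 px 197.2 77.5 pos [567.6 252.6 202.3] ang [0.926 0.992 1.009] r [111. 119. 121.]
crop wrist 157 37
```

View pics/i3.png

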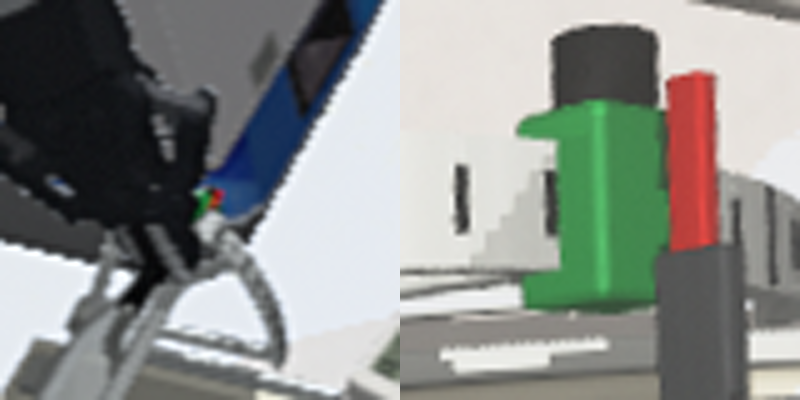

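The wrist panel shows the red pointer at crop (690,160) over the front part of the block at (600,200). That shift is the expected parallax of a pointer 6 mm above the block, seen from behind. Pointer 0.941–0.945 against block centre 0.938–0.944, and the grip is steady, so I'm handing in.

```bash
python3 -c "
from bench import arm
s=arm.read_state();print(s['joint_vel'].round(3),s['grasp_force'],s['contact_force'])
print(arm.job_done())"
```

```text
[ 0.001 -0.     0.     0.002 -0.001 -0.   ] 62.888513803482056 [-6.79219649  1.32177877  8.79740292]
the job is handed in; nothing more can be done
None
```

The e-stop was pressed until it latched, then twisted until it released, and the guard is held steady with its pointer (about 0.94 rad) over the green index block; the job was handed in at about 17 s and no verdict was returned.

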